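# Switch the centrifuge on under its guard

### The job

Switch the centrifuge's power on at the switch box with the yellow guard: with a finger under its roller lip tip the hinged guard up and right back until it stays open, push the toggle beneath over to its far side (away from the robot, towards the hinge) as far as it goes, then tip the guard forward again so that it drops fully shut. Nothing needs gripping; leave the blue-guarded switch box as it is and do not disturb the other things on the bench.

Things in the scene. Friction and masses are not known exactly. Their poses are not given: they have to be found in the camera images.
- yellow_box: white switch box with the yellow-framed guard, the one to work: 140 mm long (x) x 120 wide (y) x 60 high, bolted down; origin = centre of its underside, on the bench; x axis points from its open front (robot side) to the guard's hinge at its rear, turned up to 0.35 rad from straight ahead. Two fences 20 mm high on its top face at y +-51, x -29 to 41 mm; two hinge posts at x 47, y +-51
- yellow_guard (a joint): angle of the yellow guard (flat grille 112 mm wide, 4 thick, about 90 g, level when shut; bars 16 mm apart), rad: 0 shut, 1.57 upright, stop at 1.85. Past upright it stays back at the stop by its weight, short of upright it drops shut in about 1 s. About 1 N at the lip lifts it. Hinge line along y at box-frame x 45, z 106 mm, in the plate's mid plane
- yellow_lip (a point): middle of the lip, the free edge of the yellow guard: a black roller 14 mm thick, 104 long (y), that turns freely; its axis lies 90 mm from the hinge line: x -45, z 106 mm in the box frame when shut. Nothing is below it but the box top, 39 mm under it, so a finger tilted forward (about 0.35 rad) gets under it from the front and lifts it as it rises
- yellow_toggle (a joint): angle of the toggle under the yellow guard, rad: 0 = leaning 0.5 rad to the front (off, red dot), 1.0 = leaning 0.5 rad towards the hinge (on, green dot), at each end a hard stop; stays where it is left; starts at 0 to 0.12; about 2 N pushed half way up moves it
- yellow_toggle_tip (a point): middle of the tip of that toggle, a black paddle with a red end, 26 mm wide (y), 8 mm thick, 34 mm from its pivot; the pivot lies along y at box-frame x -3, z 60 mm (level with the top face)
- blue_box: a second switch box, of the same build but with a blue guard; leave alone. Frame as for the yellow box
- blue_guard (a joint): angle of the blue guard, rad; 0 shut; stays shut
- blue_toggle (a joint): angle of the toggle under the blue guard, rad; leave it
- rack_blue: loose blue tube rack 112 x 52 mm, 45 high, between the boxes; origin = centre of its underside, as for all below; leave alone
- rack_pink: loose pink tube rack 112 x 92 mm, 45 high; leave alone
- amber_bottle: loose amber bottle, 60 mm across, 130 high; leave alone
- marker: loose blue marker lying down, 14 mm thick, 130 long; leave alone
- tip_box: loose clear box with an orange lid 119 x 84 mm, 64 high; leave alone

How it is judged:
By the outcome, as a careful person would: the job done as asked, in the order asked, and still so for the second after the job is handed in, with the robot touching nothing.
It also fails if it takes over 64 s, if anything falls off the work surface, if the arm or the gripper's body presses on something with over 40 N, if the wrist force passes 120 N, or if a joint passes its speed limit or range.

### The arm

A 7-joint arm with a two-finger parallel gripper is mounted at the origin on the work surface. World frame = base frame: x ahead of the robot, y to its left, z up, the work surface at z = 0. Lengths are in m, angles in rad, forces in N, time in s.
With the tool pointing down it reaches from about 0.35 to 0.9 m from the base axis. Payload 7.2 kg.
Tool frame: the origin (TCP) lies on the centre line of the jaws, within the pads' length; the fingertips stand 17 mm ahead of it and the grasp point (between the pads) lies 2 mm behind it; z points along the fingers, y is the line along which they close (so a half turn about z gives the same grasp; the last joint's range is limited). The gripper opens to 88 mm and grips with 3 to 60 N. Pads are 20 mm wide; open, the fingers measure 115 mm over their backs; the gripper's body (75 mm by 178 mm) begins 61 mm behind the grasp point.
Start: joints at [1.184, 0.411, -0.013, 1.596, 0.006, 1.134, -0.082], TCP at [0.196, -0.594, 0.24] pointing down, gripper open.
Joint ranges: [-2.95, 2.95], [-0.29, 1.99], [-1.47, 1.44], [0.14, 2.54], [-1.03, 4.17], [0.13, 1.85], [-2.86, 2.86]. Speed limits (rad/s): [2.39, 2.39, 3.01, 3.01, 3.14, 3.14, 3.14].

### API

Orientations are given as a rotation vector (axis times angle).
In Python, from rig import sense, snapshot, camera_model, finish_job gives the robot as it stands. The module is installed in compiled form; this text tells all that it offers.
- The arm moves only by the tool carry_out, never from a script. Its arguments are lists of equal length, an entry for each row: "xyz": the shift along the tool's x, y, z in units of 0.2 m (1.0 is 0.2 m), a list of three; "yaw": the turn about the tool's z in units of 60 degrees (1.0 is 60 degrees). In form: {"xyz": [[x, y, z], ...], "yaw": [yaw, ...]}. A call has 1 to 20 rows; each row shifts and turns the commanded pose from where the row before left it, along the tool's axes as they then stand; what a row does not reach is not made up. A row lasts 1/8 s, in which the tool goes at most 62.5 mm and 10.7 degrees, less where a joint would pass 70% of its speed; a pose out of reach is approached as far as the arm can. A call with a number of a shift or a turn outside -1 to 1 is refused whole. A call with a gripper value outside its range is refused whole. "claw" is the closure, from 0 (fully open) to 1 (shut), set as the call begins (left out, the last holds). The fingers move at their own pace and stop on an object; "grip_force" is the grip in N (left out, the last holds). Time passes only in rows, so rows that do not move let the fingers close. It gives the time, the measured TCP pose, the force, the opening and the grip force at its end, in the units of the state.
- sense(): the state, without advancing time (a new reading comes with each control period).
- snapshot(name): name is "side" or "top"; returns the picture (480x640x3 uint8, blue, green, red); there is no depth.
- camera_model(name): a dict with "fx", "fy", "cx", "cy" (pixels), "R" (3x3) and "t" (3): a world point X has camera coordinates R X + t. Camera axes: x right, y down, z forward; pixel columns grow to the right and rows downward; lengths in m; the calibration is good to about 2 mm. A picture is of the moment at which its call begins. camera_model takes no time and is no camera call.
- finish_job(): hands the job in; it is judged then, once.
The state is a dict: "clock": time; "joint_pos": joint angles; "joint_vel": joint speeds; "joint_torque": joint torques, N m; "position": TCP position; "tool_rot": TCP orientation; "ft_force": force on the tool from outside, world axes, zero at the start; "wrist_torque": the same for the moment, N m; "grip_width": opening from 0.0 (shut) to 1.0 (fully open); "grasp_force": force on a finger pad.
Only numpy, scipy, OpenCV 4.12 (cv2) and the standard library are available. Lean on these libraries where they do the work, as an engineer would, in place of code of your own. Each camera call takes 0.05 s, during which the arm holds its last target. There are 200 camera calls.

## Working session

There is one attempt and no reset: what is moved stays moved. The work goes in short steps, Python scripts to look and compute and a tool call to move; the robot and the scene stay as the last step left them, time stands still between calls to the robot, and variables do not carry over. Pictures are saved under pics/ and viewed, at most 10 in all, crops included, and the job is handed in when it is done.

Besides the shell and the picture viewer there is one more tool, called after ">>>" in YAML: its name, and indented under it one key for each argument. carry_out: Moves the arm, as the interface text tells. Shifts and turns lie within -1 to 1; 1 stands for 0.2 m of shift or 60 degrees of turn. Its arguments: {"type":"object","properties":{"xyz":{"type":"array","items":{"type":"array","items":{"type":"number","minimum":-1,"maximum":1}}},"yaw":{"type":"array","items":{"type":"number","minimum":-1,"maximum":1}},"claw":{"type":"number"},"grip_force":{"type":"number"}},"required":["xyz","yaw"]}

```bash
mkdir -p pics
python3 - <<'E'
from rig import *
import cv2,numpy as np
for n in("side","top"):
    cv2.imwrite(f"pics/{n}0.png",snapshot(n)); c=camera_model(n); print(n,c["fx"],c["cx"],c["cy"],np.round(c["R"],3).tolist(),np.round(c["t"],3), np.round(-np.array(c["R"]).T@c["t"],3))
s=sense();print(s["clock"],s["position"],s["tool_rot"],s["grip_width"])
E
```

```text
side 528.1031719575634 326.84389239848434 244.97489441219258 [[-0.948, -0.317, 0.019], [-0.261, 0.743, -0.617], [0.181, -0.59, -0.787]] [0.542 0.187 1.101] [0.364 0.682 0.971]
top 454.99444172101624 316.7006648315468 237.13501661629266 [[-0.007, -1.0, -0.017], [-0.997, 0.008, -0.073], [0.073, 0.017, -0.997]] [0.023 0.606 1.08 ] [0.525 0.    1.122]
0.1 [ 0.19572355 -0.59314211  0.23892847] [-3.10045310e+00 -4.98466190e-01  4.96065902e-04] 1.0006815982148995
```

View pics/side0.png

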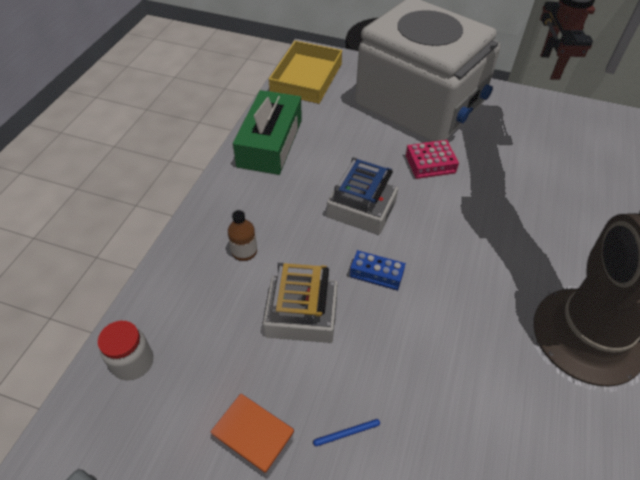

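View pics/top0.png

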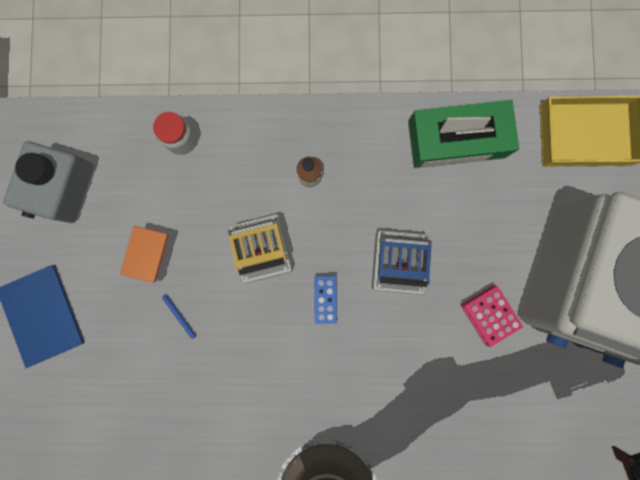

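The side view shows the yellow guard near (302,290) with its black roller at its right edge. The top view shows it near (259,245), roller near (262,269). I'll measure it with masks and look at an enlargement.

```bash
cat > h.py <<'E'
import cv2,numpy as np
from rig import *
def ray(n,u,v,z):
    c=camera_model(n);R=np.array(c["R"]);o=-R.T@np.array(c["t"])
    d=R.T@np.array([(u-c["cx"])/c["fx"],(v-c["cy"])/c["fy"],1]);return o+d*(z-o[2])/d[2]
def proj(n,X):
    c=camera_model(n);p=np.array(c["R"])@np.array(X)+np.array(c["t"]);return np.array([c["fx"]*p[0]/p[2]+c["cx"],c["fy"]*p[1]/p[2]+c["cy"]])
E
python3 - <<'E'
from h import *
a=cv2.imread("pics/top0.png")[205:295,215:305]; b=cv2.imread("pics/side0.png")[255:345,255:345]
cv2.imwrite("pics/z.png",np.hstack([cv2.resize(i,(400,400),interpolation=cv2.INTER_CUBIC) for i in(a,b)]))
for n,(x,y) in(("top",(215,205)),("side",(255,255))):
    i=cv2.imread(f"pics/{n}0.png")[y:y+90,x:x+90]; h=cv2.cvtColor(i,cv2.COLOR_BGR2HSV)
    m=cv2.inRange(h,(15,120,110),(32,255,255)); P=cv2.findNonZero(m)[:,0]+[x,y]
    r=cv2.minAreaRect(P.astype(np.float32)); print(n,r,len(P))
    for q in cv2.boxPoints(r): print(q,ray(n,*q,0.108).round(4))
E
```

```text
top ((256.9682312011719, 247.27340698242188), (37.55950164794922, 49.69953155517578), 76.82744598388672) 928
[228.49269 234.65067] [0.6069 0.2151 0.108 ]
[276.88455 223.32492] [0.6315 0.1064 0.108 ]
[285.4438  259.89615] [0.5494 0.0873 0.108 ]
[237.05191 271.2219 ] [0.525  0.1954 0.108 ]
side ((300.3040466308594, 288.30242919921875), (43.438716888427734, 48.463104248046875), 4.864514350891113) 924
[276.6081 310.6049] [0.6021 0.2161 0.108 ]
[280.71777 262.31638] [0.6363 0.1084 0.108 ]
[324.      265.99997] [0.5508 0.0882 0.108 ]
[319.89032 314.28848] [0.5223 0.1968 0.108 ]
```

View pics/z.png

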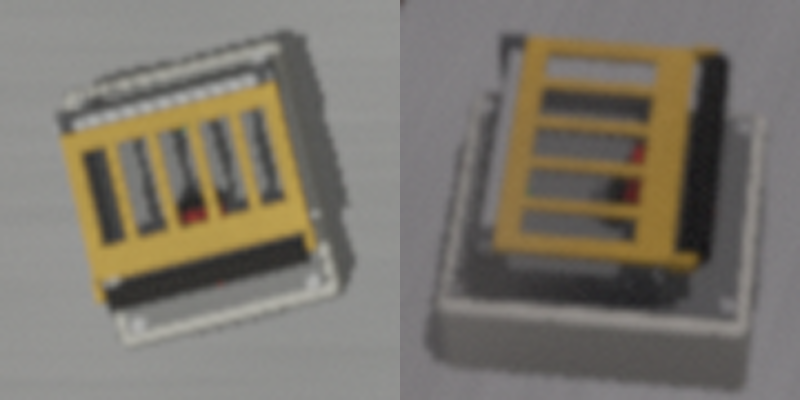

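The enlargement shows five holes between the yellow bars. The roller lies in front of them, at top pixels of about (239,271)-(284,260). The box's front rim runs from about (244,281) to (292,269). The tool can't tilt here, only shift and yaw, so a finger can't hook under the lip. Instead I'll press a finger sideways against the guard's side edge and carry it up its arc by friction. First I need the box pose.

Run:
```python
from h import *
# box top-face corners in the top picture (z=0.06) from crop coords
for u,v in((130,343),(343,288),(62,102),(280,38)): print(ray("top",215+u*.225,205+v*.225,.06).round(4))
i=cv2.imread("pics/top0.png"); h=cv2.cvtColor(i,cv2.COLOR_BGR2HSV)
m=np.zeros(i.shape[:2],np.uint8); cv2.fillConvexPoly(m,np.array([[236,269],[286,257],[289,264],[240,277]]),255)
d=cv2.inRange(h,(0,0,0),(180,255,70))&m; P=cv2.findNonZero(d)[:,0].astype(np.float32); r=cv2.minAreaRect(P); print(r,ray("top",*r[0],.113))
for q in cv2.boxPoints(r): print(ray("top",*q,.113).round(4))
a=.223;ex=np.array([np.cos(a),np.sin(a)]);ey=np.array([-np.sin(a),np.cos(a)])
for c in((.572,.151),): print("lip exp",np.array(c)-.045*ex)
```

```text
[0.4994 0.1877 0.06  ]
[0.5274 0.0758 0.06  ]
[0.6266 0.2243 0.06  ]
[0.6596 0.1088 0.06  ]
((261.0269775390625, 266.1040954589844), (5.449463367462158, 45.101478576660156), 75.46554565429688) [0.53591281 0.1411485  0.113     ]
[0.5296 0.1912 0.113 ]
[0.554  0.0941 0.113 ]
[0.5422 0.0911 0.113 ]
[0.5179 0.1881 0.113 ]
lip exp [0.52811427 0.14104797]
```

>>> carry_out:
  xyz:
    - [0, 0, 0]
    - [0.136, -0.144, 0]
    - [0.136, -0.144, 0]
    - [0.136, -0.144, 0]
    - [0.136, -0.144, 0]
    - [0.136, -0.144, 0]
    - [0.136, -0.144, 0]
    - [0.136, -0.144, 0]
    - [0.136, -0.144, 0]
    - [0.136, -0.144, 0]
    - [0.136, -0.144, 0]
    - [0.136, -0.144, 0]
    - [0.136, -0.144, 0]
    - [0.136, -0.144, 0]
    - [0.136, -0.144, 0]
    - [0.136, -0.144, 0]
    - [0.136, -0.144, 0]
    - [0.136, -0.144, 0]
    - [0.136, -0.144, 0]
    - [0.136, -0.144, 0]
  yaw: [0.075, 0, 0, 0, 0, 0, 0, 0, 0, 0, 0, 0, 0, 0, 0, 0, 0, 0, 0, 0]
  claw: 1
  grip_force: 20

```text
clock: 2.6
position: [0.568, 0.062, 0.2393]
tool_rot: [3.119, 0.376, -0.001]
ft_force: [0.7, -0.7, 0.0]
grip_width: 0.004
grasp_force: 0.0
```

>>> carry_out:
  xyz:
    - [0, 0, 0.165]
    - [0, 0, 0.165]
    - [0, 0, 0.165]
    - [0, 0, 0.165]
    - [0, 0, 0]
  yaw: [0, 0, 0, 0, 0]

```text
clock: 3.22
position: [0.5657, 0.0606, 0.1052]
tool_rot: [-3.119, -0.377, 0.009]
ft_force: [0.4, 0.7, -0.1]
grip_width: 0.003
grasp_force: 0.0
```

```bash
cat > look.py <<'E'
from h import *
import sys
k=sys.argv[1]; o=[]
for n,(u,v) in(("top",(255,245)),("side",(302,290))):
    i=snapshot(n)[v-60:v+60,u-60:u+60]; o.append(cv2.resize(i,(400,400),interpolation=cv2.INTER_CUBIC))
cv2.imwrite(f"pics/{k}.png",np.hstack(o)); s=sense()
d=s["position"]-np.array([.579,.150,0]); print(s["clock"],"box frame",.971*d[0]+.238*d[1],-.238*d[0]+.971*d[1],d[2],s["ft_force"])
E
python3 look.py a
```

```text
3.325 box frame -0.032007267776205314 -0.08366092178921236 0.10815869383362012 [0.6109241  0.31689222 0.56550035]
```

View pics/a.png

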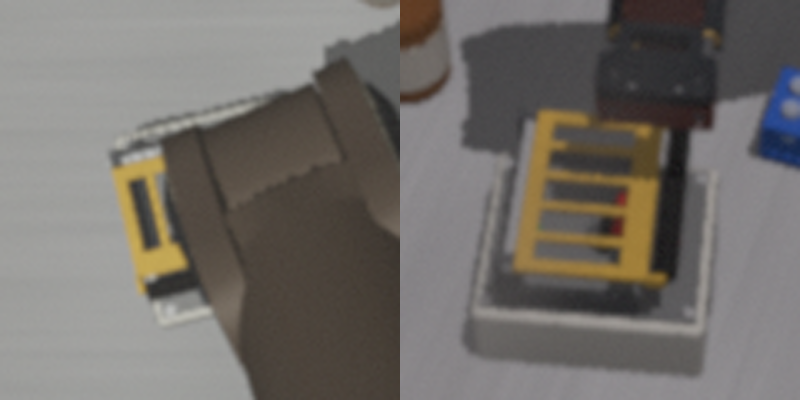

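The gripper stands behind the guard's right edge (side crop about (660,110)) and isn't touching it. Now I'll creep sideways to find contact.

>>> carry_out:
  xyz:
    - [0, -0.02, 0]
    - [0, -0.02, 0]
    - [0, -0.02, 0]
    - [0, 0, 0]
  yaw: [0, 0, 0, 0]

```text
clock: 3.82
position: [0.5648, 0.0732, 0.108]
tool_rot: [-3.119, -0.378, -0.001]
ft_force: [0.0, -0.7, 0.0]
grip_width: 0.002
grasp_force: 0.0
```

>>> carry_out:
  xyz:
    - [0, -0.01, 0]
    - [0, -0.01, 0]
    - [0, 0, 0]
  yaw: [0, 0, 0]

```text
clock: 4.2
position: [0.5638, 0.0766, 0.1076]
tool_rot: [-3.119, -0.377, 0.0]
ft_force: [-0.1, -0.3, -0.3]
grip_width: 0.002
grasp_force: 0.0
```

>>> carry_out:
  xyz:
    - [0, -0.01, 0]
    - [0, -0.01, 0]
    - [0, 0, 0]
  yaw: [0, 0, 0]

```text
clock: 4.58
position: [0.5628, 0.0806, 0.1076]
tool_rot: [-3.119, -0.377, 0.0]
ft_force: [-0.4, 0.5, -0.0]
grip_width: 0.004
grasp_force: 0.0
```

>>> carry_out:
  xyz:
    - [0, -0.01, 0]
    - [0, -0.01, 0]
    - [0, 0, 0]
  yaw: [0, 0, 0]

```text
clock: 4.95
position: [0.5624, 0.0817, 0.1076]
tool_rot: [3.116, 0.373, 0.0]
ft_force: [2.7, -7.1, 0.4]
grip_width: 0.004
grasp_force: 3.5
```

>>> carry_out:
  xyz:
    - [0, -0.01, 0]
    - [0, -0.01, 0]
    - [0, 0, 0]
    - [0.002, 0, -0.03]
    - [0.005, 0, -0.03]
    - [0.007, 0, -0.03]
    - [0.01, 0, -0.03]
    - [0, 0, 0]
  yaw: [0, 0, 0, 0, 0, 0, 0, 0]

```text
clock: 5.95
position: [0.5665, 0.083, 0.1316]
tool_rot: [3.113, 0.368, -0.001]
ft_force: [1.9, -15.1, -0.6]
grip_width: 0.006
grasp_force: 7.6
```

```bash
python3 look.py b
```

```text
6.05 box frame -0.028217360091995346 -0.06206190544054058 0.13132050145432705 [  2.76904394 -15.37770574   0.27619176]
```

View pics/b.png

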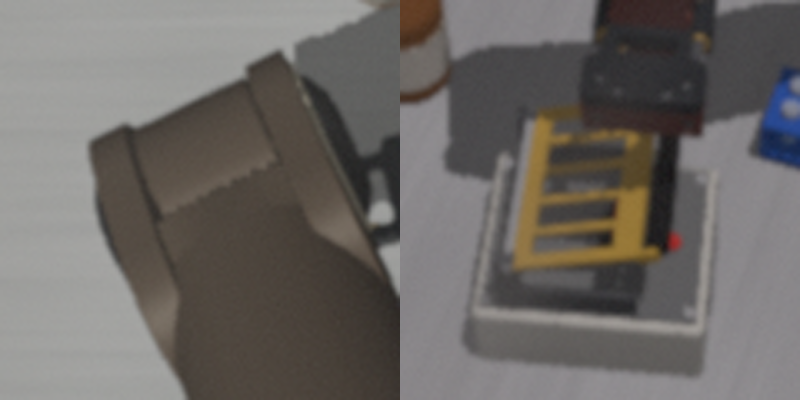

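The side crop shows the guard lifted about 18 degrees, with the red-ended toggle visible at (675,242). Friction is holding, so I'll carry it on along the arc.

>>> carry_out:
  xyz:
    - [0.023, 0, -0.056]
    - [0.0315, 0, -0.0515]
    - [0.0395, 0, -0.0455]
    - [0.0455, 0, -0.0395]
    - [0.0515, 0, -0.0315]
    - [0.056, 0, -0.023]
    - [0.059, 0, -0.0145]
    - [0.06, 0, -0.0045]
    - [0.047, 0, 0.003]
    - [0.046, 0, 0.0085]
    - [0, 0, 0]
  yaw: [0, 0, 0, 0, 0, 0, 0, 0, 0, 0, 0]

```text
clock: 7.42
position: [0.6567, 0.1051, 0.1822]
tool_rot: [3.113, 0.368, 0.001]
ft_force: [4.1, -13.2, 1.2]
grip_width: 0.007
grasp_force: 6.5
```

```bash
python3 look.py c
```

```text
7.525 box frame 0.06445819739522513 -0.06206713145065261 0.18234373927379074 [  2.62716875 -11.95322564   0.65393759]
```

View pics/c.png

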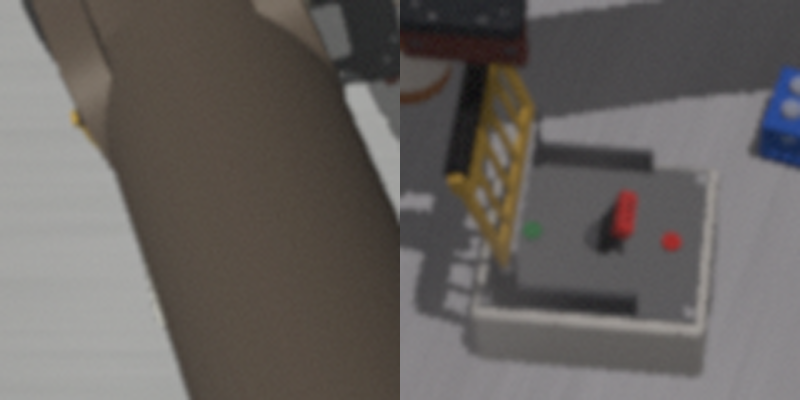

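The side crop shows the guard leaning back past upright at the left, with the toggle (625,215) and the green dot (533,230) exposed. Next I'll let go sideways and bring the finger round to the front of the toggle.

>>> carry_out:
  xyz:
    - [0, 0.05, 0]
    - [0, 0.1, 0]
    - [0, 0, 0]
    - [-0.14, 0, 0]
    - [-0.14, 0, 0]
    - [-0.15, 0, 0]
    - [-0.15, 0, 0]
    - [0, -0.14, 0]
    - [0, -0.14, 0]
    - [0, -0.14, 0]
    - [0, 0, 0]
  yaw: [0, 0, 0, 0, 0, 0, 0, 0, 0, 0, 0]

```text
clock: 8.9
position: [0.5284, 0.1389, 0.1829]
tool_rot: [-3.117, -0.383, -0.0]
ft_force: [0.6, -0.3, 0.0]
grip_width: 0.011
grasp_force: 0.0
```

```bash
python3 look.py d
```

```text
9.0 box frame -0.05167526390276136 -0.0019079874935980044 0.18253680846508227 [-0.11881533 -0.58931274 -0.0182178 ]
```

View pics/d.png

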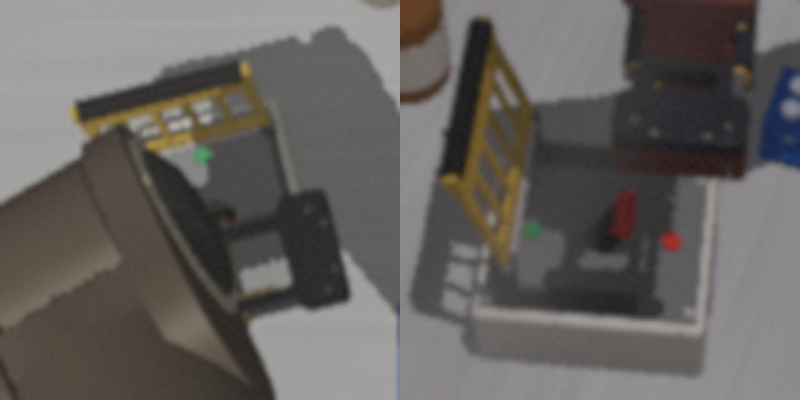

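The guard stays open in both views. The finger is in front of the toggle (side crop (622,215)). I'll lower it and push.

>>> carry_out:
  xyz:
    - [0, 0, 0.11]
    - [0, 0, 0.11]
    - [0, 0, 0.11]
    - [0, 0, 0.11]
    - [0, 0, 0]
    - [0.03, 0, 0]
    - [0.03, 0, 0]
    - [0.03, 0, 0]
    - [0.03, 0, 0]
    - [0.03, 0, 0]
    - [0.03, 0, 0]
    - [0, 0, 0]
  yaw: [0, 0, 0, 0, 0, 0, 0, 0, 0, 0, 0, 0]

```text
clock: 10.5
position: [0.5648, 0.1448, 0.0945]
tool_rot: [-3.119, -0.376, -0.001]
ft_force: [-0.0, 0.2, -0.3]
grip_width: 0.004
grasp_force: 0.0
```

>>> carry_out:
  xyz:
    - [0.015, 0, 0]
    - [0.01, 0, 0]
    - [0, 0, 0]
  yaw: [0, 0, 0]

```text
clock: 10.88
position: [0.5691, 0.1458, 0.0944]
tool_rot: [-3.119, -0.377, 0.0]
ft_force: [-1.1, 1.0, 0.5]
grip_width: 0.006
grasp_force: 0.8
```

>>> carry_out:
  xyz:
    - [0.01, 0, 0]
    - [0.01, 0, 0]
    - [0, 0, 0]
  yaw: [0, 0, 0]

```text
clock: 11.25
position: [0.5721, 0.1464, 0.0942]
tool_rot: [3.118, 0.377, -0.004]
ft_force: [-5.0, -0.5, 1.6]
grip_width: 0.005
grasp_force: 2.4
```

>>> carry_out:
  xyz:
    - [0.01, 0, 0]
    - [0.01, 0, 0]
    - [0, 0, 0]
  yaw: [0, 0, 0]

```text
clock: 11.62
position: [0.5727, 0.1466, 0.0938]
tool_rot: [3.117, 0.377, -0.014]
ft_force: [-15.3, -4.0, 8.7]
grip_width: 0.004
grasp_force: 9.3
```

>>> carry_out:
  xyz:
    - [0.015, 0, 0]
    - [0, 0, 0]
  yaw: [0, 0]

```text
clock: 11.88
position: [0.5732, 0.1467, 0.0936]
tool_rot: [3.115, 0.377, -0.022]
ft_force: [-23.5, -6.3, 17.6]
grip_width: 0.005
grasp_force: 14.9
```

The toggle is at its stop: the force is climbing steeply with no travel. I'll back off, rise and look.

>>> carry_out:
  xyz:
    - [-0.1, 0, 0]
    - [-0.15, 0, 0]
    - [0, 0, 0]
    - [0, 0, -0.2]
    - [0, 0, -0.2]
    - [0, 0, -0.2]
    - [0, 0, -0.2]
    - [0, 0, 0]
  yaw: [0, 0, 0, 0, 0, 0, 0, 0]

```text
clock: 12.88
position: [0.5341, 0.1374, 0.2583]
tool_rot: [-3.118, -0.376, -0.012]
ft_force: [0.6, 0.2, -1.3]
grip_width: 0.003
grasp_force: 0.0
```

```bash
python3 look.py e
```

```text
12.975 box frame -0.048794034671316586 -0.0019520285720768978 0.25472539178338843 [ 0.15884766  1.11538157 -0.92994874]
```

View pics/e.png

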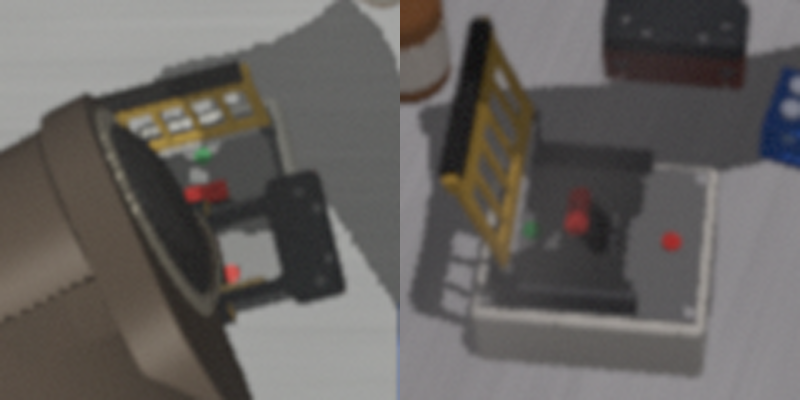

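The toggle tip is now on the hinge side, by the green dot (side crop (577,215)). I'll go over the guard and down behind it.

>>> carry_out:
  xyz:
    - [0.16, 0, 0]
    - [0.17, 0, 0]
    - [0.17, 0, 0]
    - [0.17, 0, 0]
    - [0.17, 0, 0]
    - [0, 0, 0]
    - [0, 0, 0.14]
    - [0, 0, 0.14]
    - [0, 0, 0]
  yaw: [0, 0, 0, 0, 0, 0, 0, 0, 0]

```text
clock: 14.1
position: [0.6922, 0.1755, 0.1952]
tool_rot: [3.118, 0.377, -0.009]
ft_force: [-0.4, 0.7, -0.3]
grip_width: 0.005
grasp_force: 0.0
```

>>> carry_out:
  xyz:
    - [-0.04, 0, 0]
    - [-0.04, 0, 0]
    - [-0.04, 0, 0]
    - [-0.04, 0, 0]
    - [0, 0, 0]
  yaw: [0, 0, 0, 0, 0]

```text
clock: 14.72
position: [0.6629, 0.1687, 0.1991]
tool_rot: [3.119, 0.377, 0.001]
ft_force: [0.5, 0.6, -0.1]
grip_width: 0.003
grasp_force: 0.0
```

>>> carry_out:
  xyz:
    - [-0.04, 0, 0]
    - [-0.04, 0, 0]
    - [-0.04, 0, 0]
    - [-0.04, 0, 0]
    - [-0.04, 0, 0]
    - [-0.02, 0, 0]
    - [0, 0, 0]
    - [0.06, 0, 0]
    - [0.08, 0, 0]
    - [0.1, 0, -0.1]
    - [0, 0, -0.2]
    - [0, 0, 0]
    - [0, 0, 0]
  yaw: [0, 0, 0, 0, 0, 0, 0, 0, 0, 0, 0, 0, 0]

```text
clock: 16.35
position: [0.6674, 0.1698, 0.2578]
tool_rot: [3.119, 0.376, -0.001]
ft_force: [0.1, 0.5, -0.6]
grip_width: 0.007
grasp_force: 0.0
```

```bash
python3 look.py f
```

```text
16.45 box frame 0.09000504986715258 -0.001969395896292917 0.2571685421761312 [-0.02334094 -0.12866444  0.09897558]
```

View pics/f.png

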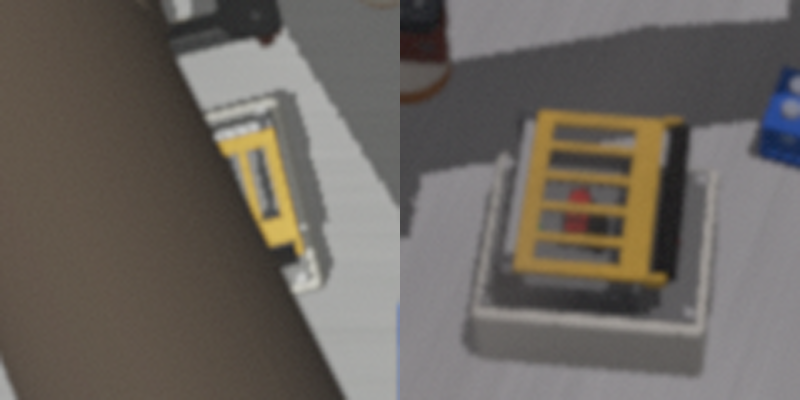

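The guard is shut in its original place (side crop, same corners as before). The toggle's red end shows through the grille on the hinge side at (577,210), and the gripper is clear of everything.

```bash
python3 -c "from rig import *;print(finish_job())"
```

```text
the job is handed in; nothing more can be done
None
```

The yellow switch is on (toggle pushed to its stop on the hinge side), its guard has dropped shut again, and the job was handed in at about 16.5 s of the 64 s; the arm's moves can't tilt the finger under the lip, so I lifted the guard by pressing on its side edge.

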